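Take the blade off a desk fan for washing

ROBOT

A 6-joint arm with a two-finger parallel gripper is mounted at the origin on a cart in front of the work surface, level with it; the furniture and walls round the work are solid. World frame = base frame: x ahead of the robot, y to its left, z up, the work surface at z = 0. Lengths are in m, angles in rad, forces in N, time in s.
With the tool pointing down it reaches from about 0.35 to 0.775 m from the base axis. Payload 7.3 kg.
Tool frame: the origin (TCP) lies at the centre of the arm's flange, where the gripper is bolted on; the fingertips stand 178 mm ahead of it and the grasp point (between the pads) lies 159 mm ahead of it (env.tip_reach is the distance from the TCP to the fingertips, in m); z points along the fingers, y is the line along which they close (so a half turn about z gives the same grasp; the last joint's range is limited). The gripper opens to 92 mm and grips with 3 to 60 N. Pads are 19 mm wide; open, the fingers measure 130 mm over their backs; the gripper's body (75 mm by 190 mm) begins 47 mm behind the grasp point.
Start: joints at [0.996, 0.342, 1.524, -0, 1.275, -0.146], TCP at [0.218, 0.477, 0.405] pointing down, gripper open.
Joint ranges: [-2.53, 2.53], [-0.77, 2.02], [0.04, 2.7], [-1, 4.14], [0.28, 2.66], [-3.11, 3.11]. Speed limits (rad/s): [2.57, 2.57, 3.14, 3.14, 3.14, 3.14].

INTERFACE

Orientations are given as a unit quaternion [w, x, y, z].
In Python, from bench import env gives the robot as it stands.
- The arm moves only by the shell command python3 jog.py 'ROWS' [FORCE]. ROWS is rows parted by semicolons, their numbers by spaces, 1 to 5 of them, each of 7 numbers: dx, dy, dz in m, then a rotation vector rx, ry, rz in rad, then the opening from 0.0 (shut) to 1.0 (fully open); each row is the pose to reach, as a shift and turn from the pose commanded when the command began, along the tool's axes at that moment; what a row does not reach only later rows make up. A row lasts 1/12 s, in which the tool goes at most 0.0417 m and 0.125 rad, less where a joint would pass 70% of its speed; a pose out of reach is approached as far as the arm can. The fingers move at their own pace and stop on an object; FORCE is the grip in N (left out, the last holds). Time passes only in rows, so rows that do not move let the fingers close. It prints the time, the measured TCP pose, the force, the opening and the grip force at its end.
- env.state(): the state, without advancing time (a new reading comes with each control period).
- env.snapshot(name): name is "scene" or "top" or "wrist"; returns the picture (480x640x3 uint8, blue, green, red); there is no depth.
- env.get_calibration(name): a dict with "fx", "fy", "cx", "cy" (pixels), "dist" ([k1, k2, p1, p2, k3] as OpenCV has them; the pictures are not rectified), "origin" and "attitude" of the camera in the world; the wrist camera has in their place "T_tool_cam" (4x4, takes a point from camera to tool coordinates, whose origin is the TCP and whose axes are the flange's). Camera axes: x right, y up, looking along -z (the intrinsics and any distortion apply to the point x, -y, -z); pixel columns grow to the right and rows downward; lengths in m; the calibration is good to about 2 mm. A picture is of the moment at which its call begins: read the wrist's pose just before it. get_calibration takes no time and is no camera call.
- env.hand_in(): hands the job in; it is judged then, once.
The state is a dict: "clock": time; "qpos": joint angles; "qd": joint speeds; "tau": joint torques, N m; "tool_pos": TCP position; "eef_rot": TCP orientation; "force": force on the tool from outside, world axes, zero at the start; "torque": the same for the moment, N m; "finger_gap": opening from 0.0 (shut) to 1.0 (fully open); "grasp_force": force on a finger pad.
Only numpy, scipy, OpenCV 4.12 (cv2) and the standard library are available. Lean on these libraries where they do the work, as an engineer would, in place of code of your own. Each camera call takes 0.05 s, during which the arm holds its last target. There are 200 camera calls.

TASK

The desk fan's front grille is already off; take its blade off for washing. The spinner cap on its nose holds the blade on by a coarse quarter-turn thread, which on these fans may be left- or right-handed: feel which way it gives, without prising or crushing it, then unscrew it and stand it upright in the middle of the soup plate. Then draw the blade off the shaft and lay it on the middle of the round drying mat, hub upright as it came off; set both down gently, and leave the pepper mill, salt shaker and tumbler where they stand.

Things in the scene. Friction and masses are not known exactly. Their poses are not given: they have to be found in the camera images.
- fan: White desk fan, fixed, 190 mm wide, 240 mm high. Origin: on the worktop under its shaft shoulder, 22 mm in front (-x) of the centre of its 116 mm foot. The shaft leans 30 degrees from vertical to its front (-x, towards the robot): direction (-0.5, 0, 0.866) in the fan's frame; it does not turn. A wire guard ring, 190 mm over all, surrounds the blade 6 mm in front of the plane of the shoulder.
- shoulder (a point): Point on the fan: centre of the shaft shoulder on which the blade sits, (0, 0, 0.154) from the fan's origin in the fan's frame (this point has the fan's axes). From it a steel stud, at most 28 mm across, stands 58 mm along the shaft direction, first as an oblong drive block 9 mm high which keeps the blade from turning.
- blade: Grey blade, 164 mm across, 120 g: three wings on a round hub. Origin: centre of the hub's underside; z along the axis, away from the motor. Hub 50 mm in diameter, 34 mm high; wings lie 2 to 20 mm above its underside, so its upper 14 mm are free to grip; its flat underside is the lowest part. 1 mm play on the drive block; comes straight off along the shaft, 58 mm to clear the stud.
- spinner: Grey spinner cap screwed on the fan's nose, 60 g, its underside on the hub's top, 34 mm in front of the shoulder. Origin: centre of its underside; z along the axis to the nose. Skirt 57 mm in diameter up to 9 mm, then a fluted grip 44 to 46 mm in diameter up to 40 mm, domed top at 50 mm. Once free it lifts straight off along the axis, 27 mm to clear the stud.
- spinner_grip (a point): Point on the spinner's axis 31 mm above its underside (spinner's axes). Thread, hand unseen and differing by fan: the wrong way it meets a hard stop within 12 degrees; the right way it turns with hardly any resistance and does not rise; it is free between 65 and 108 degrees from its start (best 85), with a stop at about 114. Over 45 N of grip crushes it, pulling over 40 N while it is on breaks it.
- drying_mat: Round grey ribbed drying mat, 150 mm in diameter, 6 mm thick over its ribs (blade rests 5 mm above the worktop), fixed on the worktop. Origin: centre of its underside.
- soup_plate: Loose white soup plate, 149 mm across, 31 mm high. Origin: centre of its underside; the floor of its well is 8 mm up, flat for about 30 mm round the centre, then slopes up to the rim.
- tall_mill: Bystander: wooden pepper mill, 58 mm across, 190 mm tall; origin centre of underside.
- salt_shaker: Bystander: salt shaker with grey top, 44 mm across, 90 mm tall; origin centre of underside.
- tumbler: Bystander: glass tumbler, 81 mm across, 93 mm tall; origin centre of underside.

How it is judged:
By the outcome, as a careful person would: the job done as asked, in the order asked, and still so for the second after the job is handed in, with the robot touching nothing.
It also fails if it takes over 56 s, if anything falls off the work surface, if the arm or the gripper's body presses on something with over 40 N, if the wrist force passes 120 N, or if a joint passes its speed limit or range.

## Working session

There is one attempt and no reset: what is moved stays moved. The work goes in short steps, Python scripts to look and compute and a shell command to move; the robot and the scene stay as the last step left them, time stands still between calls to the robot, and variables do not carry over. Pictures are saved under pics/ and viewed, at most 10 in all, crops included, and the job is handed in when it is done.

```bash
ls; mkdir -p pics
python3 - <<'E'
from bench import env
import cv2
for n in("scene","top"):
    cv2.imwrite(f"pics/{n}0.png",env.snapshot(n)); print(n,env.get_calibration(n))
print(env.get_calibration("wrist")); print(env.state())
E
```

```text
bench.py
jog.py
pics
scene {'fx': 556.6841408183357, 'fy': 556.6841408183357, 'cx': 314.6267778283315, 'cy': 238.31306207599891, 'dist': array([-0.14168279,  0.        ,  0.        ,  0.        ,  0.        ]), 'origin': array([ 0.18914103, -0.72537908,  0.77018248]), 'attitude': array([ 0.88805143,  0.38889054, -0.10651514, -0.2208695 ])}
top {'fx': 527.5128403708629, 'fy': 527.5128403708629, 'cx': 315.79639291658935, 'cy': 241.64033382658963, 'dist': array([-0.15997414,  0.        ,  0.        ,  0.        ,  0.        ]), 'origin': array([ 0.47415149, -0.09957262,  1.11685789]), 'attitude': array([-0.69780915, -0.02504429,  0.0205453 ,  0.71555088])}
{'fx': 360.503861659744, 'fy': 360.503861659744, 'cx': 321.1040126283801, 'cy': 239.1388149511665, 'dist': array([-0.05823335,  0.        ,  0.        ,  0.        ,  0.        ]), 'T_tool_cam': array([[ 4.10173892e-04,  9.66853912e-01,  2.55329874e-01,
         6.91871516e-02],
       [ 9.99999636e-01, -5.87658795e-04,  6.18832651e-04,
        -7.19658082e-04],
       [ 7.48367615e-04,  2.55329527e-01, -9.66853801e-01,
         2.03424467e-02],
       [ 0.00000000e+00,  0.00000000e+00,  0.00000000e+00,
         1.00000000e+00]])}
{'clock': 0.1, 'qpos': array([ 9.96015620e-01,  3.42669417e-01,  1.52492828e+00, -2.72708016e-05,
        1.27538132e+00, -1.46003045e-01]), 'qd': array([-9.25527493e-05, -1.24912873e-03, -2.75047726e-03, -7.02159356e-04,
       -4.91065859e-04,  1.61434926e-03]), 'tau': array([ 1.58113591e-03, -4.32004237e+01, -2.44693333e+01,  7.19357771e-02,
        5.26465103e-02, -1.09653949e-04]), 'tool_pos': array([0.21819393, 0.4773819 , 0.40410342]), 'eef_rot': array([-2.32239590e-04,  2.12746352e-01,  9.77107215e-01, -6.53248552e-04]), 'force': array([-0.85040225,  1.38735546, -0.73293442]), 'torque': array([-0.04832283,  0.00697095, -0.02642473]), 'grasp_force': 0.0, 'finger_gap': 0.9999556125810544}
```

View pics/scene0.png

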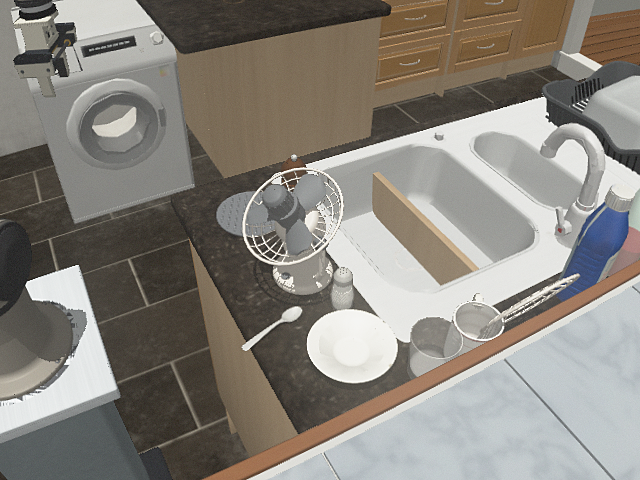

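View pics/top0.png

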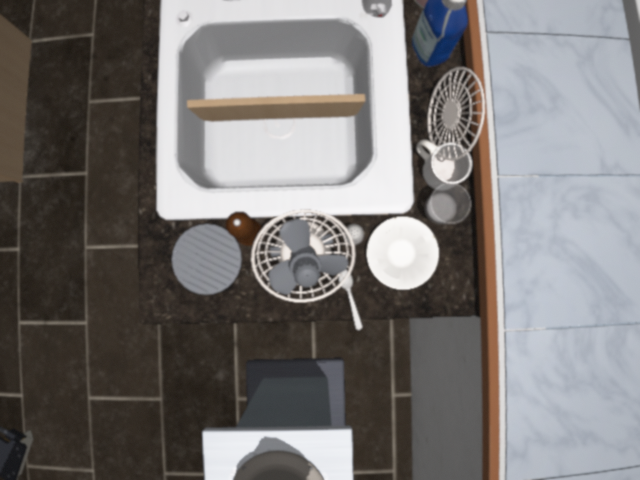

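The scene view shows the fan at about (292,220), the mat at (243,213), the plate at (352,345), the salt shaker at (343,288), and the mill behind the fan at (295,162). In the top view the mat is at (206,259), the plate at (402,253), the fan ring at (303,256), the mill at (240,225), the salt shaker at (355,233) and the spinner at about (305,268).

```bash
cat > h.py <<'E'
import numpy as np, cv2
from scipy.spatial.transform import Rotation as R
from bench import env
def cam(n, st=None):
    c=env.get_calibration(n); K=np.array([[c["fx"],0,c["cx"]],[0,c["fy"],c["cy"]],[0,0,1.]])
    if n=="wrist":
        st=st or env.state(); q=st["eef_rot"]; T=np.eye(4); T[:3,:3]=R.from_quat([*q[1:],q[0]]).as_matrix(); T[:3,3]=st["tool_pos"]
        T=T@c["T_tool_cam"]; A,o=T[:3,:3],T[:3,3]
    else:
        q=c["attitude"]; A=R.from_quat([*q[1:],q[0]]).as_matrix(); o=c["origin"]
    return K,c["dist"],A@np.diag([1,-1,-1.]),o
def rays(C,uv):
    K,d,A,o=C; p=cv2.undistortPoints(np.array(uv,float).reshape(-1,1,2),K,d)[:,0]
    r=np.c_[p,np.ones(len(p))]@A.T; return r/np.linalg.norm(r,axis=1)[:,None]
def onz(C,uv,z):
    r=rays(C,uv); return C[3]+r*((z-C[3][2])/r[:,2])[:,None]
def proj(C,X):
    K,d,A,o=C; return cv2.projectPoints((np.array(X,float).reshape(-1,3)-o)@A,np.zeros(3),np.zeros(3),K,d)[0][:,0]
def tri(Cs,uvs):
    M=np.zeros((3,3));b=np.zeros(3)
    for C,uv in zip(Cs,uvs):
        r=rays(C,[uv])[0];P=np.eye(3)-np.outer(r,r);M+=P;b+=P@C[3]
    x=np.linalg.solve(M,b); return x,[proj(C,x)[0]-uv for C,uv in zip(Cs,uvs)]
E
python3 - <<'E'
from h import *
t=cv2.imread("pics/top0.png");s=cv2.imread("pics/scene0.png")
T=cam("top")
def circ(mask,z,box):
    m=np.zeros(mask.shape,np.uint8);x0,y0,x1,y1=box;m[y0:y1,x0:x1]=mask[y0:y1,x0:x1]
    c=max(cv2.findContours(m,0,2)[0],key=cv2.contourArea);P=onz(T,cv2.convexHull(c)[:,0],z)[:,:2]
    # least squares circle
    A=np.c_[2*P,np.ones(len(P))];w=np.linalg.lstsq(A,(P**2).sum(1),rcond=None)[0]
    return w[:2],2*np.sqrt(w[2]+w[:2]@w[:2]),cv2.minEnclosingCircle(c)
hsv=cv2.cvtColor(t,cv2.COLOR_BGR2HSV)
print("plate",circ((hsv[...,2]>170).astype(np.uint8),.031,(362,215,445,292)))
b=t.astype(int);mm=((hsv[...,2]>75)&(hsv[...,1]<70)).astype(np.uint8)
mm=cv2.morphologyEx(mm,cv2.MORPH_CLOSE,np.ones((5,5)))
print("mat",circ(mm,.006,(168,220,246,300)))
a=cv2.resize(t[200:312,235:375],None,fx=4.5,fy=4.5,interpolation=2)[:, :]
c=cv2.resize(s[150:300,225:365],(0,0),fx=3.36,fy=3.36,interpolation=2)
a=a[:504];o=np.zeros((504,800,3),np.uint8)
a=cv2.resize(t[205:305,250:360],None,fx=3.7,fy=3.7,interpolation=2);c=cv2.resize(s[160:300,235:350],None,fx=3.4,fy=3.4,interpolation=2)
o[:a.shape[0],:a.shape[1]]=a;o[:c.shape[0],408:408+c.shape[1]]=c
cv2.imwrite("pics/crop.png",o)
E
```

```text
plate (array([ 0.51717345, -0.27212482]), np.float64(0.1497874410421142), ((402.0010986328125, 252.7646484375), 36.46318435668945))
mat (array([0.52443756, 0.14613778]), np.float64(0.16325928528069786), ((202.5, 251.0), 46.38166809082031))
```

View pics/crop.png

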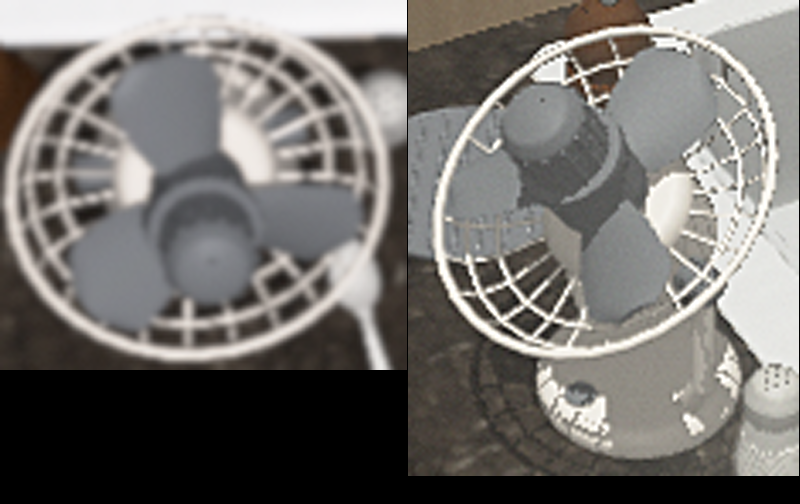

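The crop shows the nose tip dot at about (307.3,275.3) in top and (274.7,189.4) in scene, with ring centres at about (303.5,255.8) and (292.9,216.2).

Run:
```python
from h import *
T,S=cam("top"),cam("scene")
t=cv2.imread("pics/top0.png")
tip,e=tri([T,S],[(307.3,275.3),(274.7,189.4)]);print("tip",tip,e)
rc,e=tri([T,S],[(303.5,255.8),(292.9,216.2)]);print("ring",rc,e)
d=tip-rc;print("axis",d/np.linalg.norm(d),np.linalg.norm(d),"expect .078")
# mat: grey mask
x=t.astype(int);g=cv2.cvtColor(t,cv2.COLOR_BGR2GRAY)
m=cv2.morphologyEx(((g>85)).astype(np.uint8),cv2.MORPH_CLOSE,np.ones((3,3)));b=np.zeros_like(m);b[220:300,168:243]=m[220:300,168:243]
b=cv2.morphologyEx(b,cv2.MORPH_OPEN,np.ones((7,7)))
c=max(cv2.findContours(b,0,2)[0],key=cv2.contourArea);print(cv2.boundingRect(c),cv2.minEnclosingCircle(c))
P=onz(T,cv2.convexHull(c)[:,0],.006);print(P.min(0),P.max(0),(P.min(0)+P.max(0))/2)
print(onz(T,[(355,233)],.09),onz(T,[(238,222)],.19))
```

```text
tip [ 0.47583331 -0.07924161  0.22993271] [array([ 0.15456678, -0.36493606]), array([-0.41836326,  0.01000854])]
ring [ 0.51157259 -0.07137884  0.15439645] [array([ 0.1291395 , -0.29269013]), array([-0.34086695,  0.0134756 ])]
axis [-0.42580426 -0.09367847  0.89995282] 0.08393357763537533 expect .078
(172, 224, 69, 71) ((206.0665740966797, 258.8890380859375), 35.34578323364258)
[0.44060086 0.06749179 0.006     ] [0.58990683 0.21479676 0.006     ] [0.51525384 0.14114428 0.006     ]
[[ 0.55550664 -0.17084523  0.09      ]] [[0.57246143 0.04264358 0.19      ]]
```

```bash
cat >> h.py <<'E'
def pose():
    s=env.state();q=s["eef_rot"];return s["tool_pos"],R.from_quat([*q[1:],q[0]]).as_matrix()
def axis(yaw): return R.from_euler("z",yaw).apply([-.5,0,.75**.5])
def tool(z,ydir):
    z=np.array(z)/np.linalg.norm(z);y=np.array(ydir,float);y-=y@z*z;y/=np.linalg.norm(y);return np.c_[np.cross(y,z),y,z]
def go(p,M):
    p0,R0=pose();d=R0.T@(np.array(p)-p0);r=R.from_matrix(R0.T@M).as_rotvec()
    print("SHIFT",np.round(d,4),"ROT",np.round(r,4),"|",round(np.linalg.norm(d)/.0417,1),round(np.linalg.norm(r)/.125,1),"rows")
E
python3 - <<'E'
from h import *
T,S=cam("top"),cam("scene")
for C,n,u,v in((T,"top",(307.3,275.3),(303.5,255.8)),(S,"sc",(274.7,189.4),(292.9,216.2))):
    a=onz(C,[u],.2267)[0];b=onz(C,[v],.1592)[0];print(n,a,b,np.degrees(np.arctan2(-(a-b)[1],-(a-b)[0])),np.linalg.norm((a-b)[:2]),"exp .039")
print("tumbler",onz(T,[(450,203)],.093))
a=axis(np.radians(10));sh=np.array([.514,-.072,.154])
go(sh+a*(.065+.159+.11),tool(-a,[1,0,0]))
print(sh+a*(.334))
E
```

```text
top [ 0.47523138 -0.07889215  0.2267    ] [ 0.51085975 -0.07127237  0.1592    ] 12.071885215837925 0.036434082399705935 exp .039
sc [ 0.47815528 -0.07565793  0.2267    ] [ 0.5095882  -0.07671375  0.1592    ] -1.9238302463806705 0.03145065505796729 exp .039
tumbler [[ 0.61002063 -0.36053214  0.093     ]]
SHIFT [-0.3599 -0.4715 -0.0386] ROT [-0.5151 -0.2066  1.1404] | 14.3 10.1 rows
[ 0.34953711 -0.10099925  0.44325248]
```

```bash
python3 jog.py '-0.36 -0.4715 -0.0386 -0.515 -0.207 1.14 1;-0.36 -0.4715 -0.0386 -0.515 -0.207 1.14 1;-0.36 -0.4715 -0.0386 -0.515 -0.207 1.14 1;-0.36 -0.4715 -0.0386 -0.515 -0.207 1.14 1;-0.36 -0.4715 -0.0386 -0.515 -0.207 1.14 1'
cat > g.py <<'E'
from h import *
import sys
h,yaw=float(sys.argv[1]),float(sys.argv[2])
a=axis(np.radians(yaw));sh=np.array([.514,-.072,.154])
go(sh+a*(h+.159),tool(-a,[1,0,0]))
E
python3 g.py .175 10
```

```text
clock: 0.52
tool_pos: [0.264, 0.273, 0.4179]
eef_rot: [0.076, 0.474, 0.87, 0.112]
force: [1.4, -0.1, 0.4]
finger_gap: 1.002
grasp_force: 0.0
SHIFT [-0.3618 -0.1203 -0.0498] ROT [-0.2581 -0.1044  0.5739] | 9.2 5.1 rows
```

```bash
python3 jog.py '-0.36 -0.12 -0.05 -0.258 -0.104 0.574 1;-0.36 -0.12 -0.05 -0.258 -0.104 0.574 1;-0.36 -0.12 -0.05 -0.258 -0.104 0.574 1;-0.36 -0.12 -0.05 -0.258 -0.104 0.574 1;-0.36 -0.12 -0.05 -0.258 -0.104 0.574 1' 
python3 g.py .175 10
```

```text
clock: 0.93
tool_pos: [0.3104, 0.0725, 0.4324]
eef_rot: [0.144, 0.686, 0.681, 0.212]
force: [1.2, -0.1, 0.4]
finger_gap: 1.002
grasp_force: 0.0
SHIFT [-0.1723  0.045  -0.0061] ROT [-0.0064 -0.0032  0.0165] | 4.3 0.1 rows
```

```bash
python3 jog.py '-0.172 0.045 -0.006 0 0 0.01 1;-0.172 0.045 -0.006 0 0 0.01 1;-0.172 0.045 -0.006 0 0 0.01 1;-0.172 0.045 -0.006 0 0 0.01 1;-0.172 0.045 -0.006 0 0 0.01 1' 
python3 g.py .175 10
python3 - <<'E'
from h import *
s=env.state();np.save("pics/w1.npy",np.r_[s["tool_pos"],s["eef_rot"]]);print(s["qpos"],s["qd"])
cv2.imwrite("pics/w1.png",env.snapshot("wrist"))
E
```

```text
clock: 1.35
tool_pos: [0.3516, -0.1035, 0.4435]
eef_rot: [0.144, 0.69, 0.677, 0.211]
force: [0.1, 0.5, -1.0]
finger_gap: 1.003
grasp_force: 0.0
SHIFT [ 0.0024 -0.002  -0.0006] ROT [-0.0079 -0.0005  0.0073] | 0.1 0.1 rows
[-0.63961003 -0.09922047  1.98346442  0.4618823   0.94105095 -0.83665122] [-0.33298092  0.17760492 -0.1541609   0.10965929  0.17145993 -0.31551295]
```

View pics/w1.png

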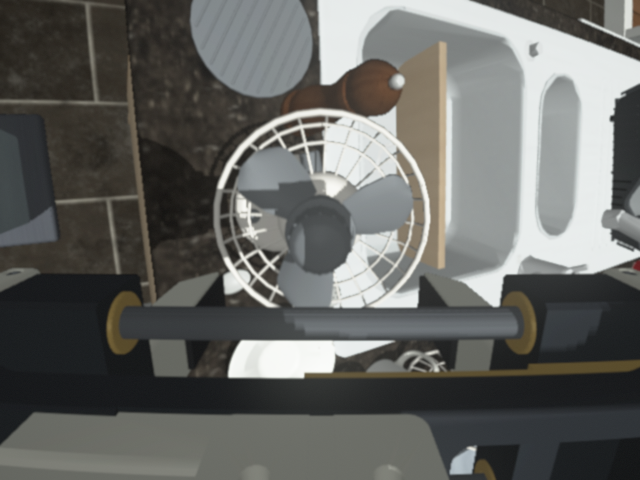

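The wrist view shows the spinner disc at about (320,234) with radius 35, and the ring spanning x 215–430 with its top at y 108. Nothing blocks the approach.

Run:
```python
from h import *
t=cv2.imread("pics/w1.png")[100:310,205:440]
a=cv2.resize(t,None,fx=2.5,fy=2.5,interpolation=2)
c=cv2.imread("pics/w1.png")[180:285,270:370];c=cv2.convertScaleAbs(cv2.resize(c,None,fx=2.1,fy=2.1,interpolation=2),alpha=2.2)
o=np.zeros((525,800,3),np.uint8);o[:525,:587]=a;o[:c.shape[0],590:590+c.shape[1]]=c
cv2.imwrite("pics/w1c.png",o)
```

```text
Traceback (most recent call last):
ValueError: could not broadcast input array from shape (525,588,3) into shape (525,587,3)
```

Run:
```python
from h import *
t=cv2.imread("pics/w1.png")[100:310,205:440]
a=cv2.resize(t,None,fx=2.5,fy=2.5,interpolation=2)
c=cv2.imread("pics/w1.png")[180:285,270:370];c=cv2.convertScaleAbs(cv2.resize(c,None,fx=2.1,fy=2.1,interpolation=2),alpha=2.2)
o=np.zeros((525,800,3),np.uint8);o[:525,:588]=a;o[:c.shape[0],590:590+c.shape[1]]=c
cv2.imwrite("pics/w1c.png",o)
```

```text
(no output)
```

View pics/w1c.png

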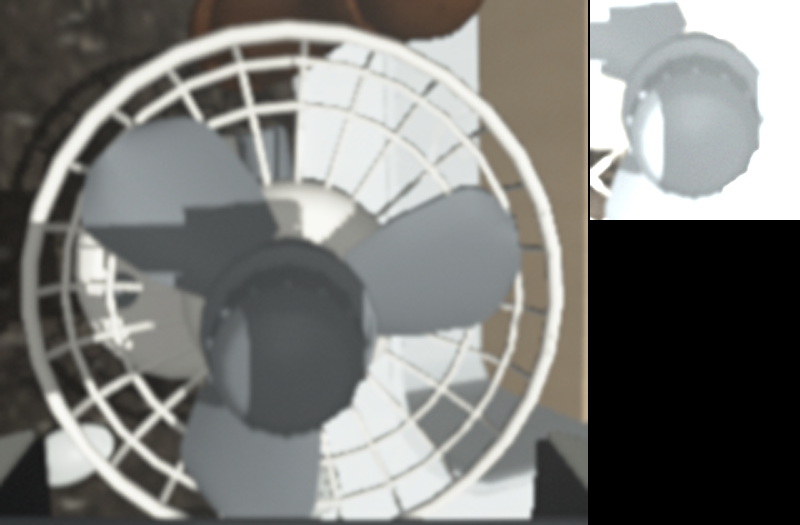

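The crop puts the spinner's grip circle at about (321,243), r 31 px. The ring's extremes are left (213,214), right (430,216) and top (321,108).

```bash
cat > m.py <<'E'
from h import *
w=np.load("pics/w1.npy");W=cam("wrist",{"tool_pos":w[:3],"eef_rot":w[3:]})
T,S=cam("top"),cam("scene")
sh=np.array([.514,-.072,.154])
def cast(C,uv,p,n):
    r=rays(C,uv);return C[3]+r*(((p-C[3])@n)/(r@n))[:,None]
for yaw in(0,6,10,14):
    a=axis(np.radians(yaw));u=np.array([-a[1],a[0],0]);u/=np.linalg.norm(u);v=np.cross(a,u)
    P=cast(W,[(213,214),(430.2,216),(321,108)],sh+.006*a,a)-sh-.006*a
    A=np.c_[2*(Q:=np.c_[P@u,P@v]),np.ones(3)];c=np.linalg.solve(A,(Q**2).sum(1));rad=np.sqrt(c[2]+c[:2]@c[:2])
    cen=sh+c[0]*u+c[1]*v  # shoulder estimate
    g=cast(W,[(321,243.3)],sh+.074*a,a)[0]-.074*a
    tp=[onz(C,[p],.154+.084*.866)[0]-.084*a for C,p in((T,(307.3,275.3)),(S,(274.7,189.4)))]
    print(yaw,"ring->sh",cen,"D",2*rad,"grip->sh",g,"tips->sh",*tp)
E
python3 m.py
```

```text
0 ring->sh [ 0.51242598 -0.07197746  0.15309124] D 0.19005211928839807 grip->sh [ 0.51339937 -0.0788655   0.15365323] tips->sh [ 0.51723132 -0.07889317  0.15399787] [ 0.52013188 -0.07571053  0.15399787]
6 ring->sh [ 0.51251531 -0.07237724  0.15312475] D 0.1899439696203057 grip->sh [ 0.51331982 -0.07504583  0.15342563] tips->sh [ 0.51700124 -0.07450298  0.15399787] [ 0.5199018  -0.07132033  0.15399787]
10 ring->sh [ 0.51263295 -0.0724855   0.15317405] D 0.1898468281514573 grip->sh [ 0.51298803 -0.07249915  0.15337457] tips->sh [ 0.51659325 -0.07159995  0.15399787] [ 0.5194938  -0.0684173   0.15399787]
14 ring->sh [ 0.51278931 -0.07247598  0.15325529] D 0.18973731797617116 grip->sh [ 0.51243373 -0.06996627  0.15340663] tips->sh [ 0.51598374 -0.06873245  0.15399787] [ 0.5188843  -0.06554981  0.15399787]
```

```bash
sed -i 's/\.514,-\.072,/.513,-.0725,/' g.py; python3 g.py .12 10;python3 g.py .065 10
```

```text
SHIFT [ 0.0022 -0.0027  0.0536] ROT [-0.0085 -0.0001  0.0066] | 1.3 0.1 rows
SHIFT [ 0.0022 -0.0022  0.1086] ROT [-0.0085 -0.0001  0.0066] | 2.6 0.1 rows
```

```bash
python3 jog.py '0.0015 -0.002 0.03 -0.008 0 0.006 1;0.002 -0.0025 0.06 -0.008 0 0.006 1;0.002 -0.0025 0.075 -0.008 0 0.006 1;0.002 -0.0025 0.075 -0.008 0 0.006 1'; python3 g.py .065 10; python3 -c "
from h import *
print(env.state()['qd'].round(3))"
```

```text
clock: 1.73
tool_pos: [0.385, -0.0888, 0.3739]
eef_rot: [0.141, 0.69, 0.677, 0.214]
force: [-0.2, 0.3, -1.1]
finger_gap: 1.001
grasp_force: 0.0
SHIFT [-0.006   0.0031  0.0308] ROT [-0.0078 -0.008   0.0037] | 0.8 0.1 rows
[-0.013 -0.059 -0.044 -0.03   0.079  0.02 ]
```

```bash
python3 jog.py '0 0 0 0 0 0 1;0 0 0 0 0 0 1' >/dev/null; python3 g.py .065 10; python3 -c "
from h import *
print(env.state()['qd'].round(3))"
```

```text
SHIFT [-0.0055  0.0011  0.034 ] ROT [-0.0013 -0.0048  0.0058] | 0.8 0.1 rows
[-0.007 -0.013 -0.008  0.002 -0.005 -0.003]
```

```bash
python3 jog.py '-0.0055 0.001 0 -0.001 -0.005 0.006 1;-0.0055 0.001 0.018 -0.001 -0.005 0.006 1;-0.0055 0.001 0.034 -0.001 -0.005 0.006 1;-0.0055 0.001 0.034 -0.001 -0.005 0.006 1;-0.0055 0.001 0.034 -0.001 -0.005 0.006 1'; python3 g.py .065 10
```

```text
clock: 2.32
tool_pos: [0.4026, -0.0924, 0.3477]
eef_rot: [0.145, 0.692, 0.674, 0.214]
force: [0.3, -0.3, -0.4]
finger_gap: 1.001
grasp_force: 0.0
SHIFT [ 0.0005  0.0002 -0.0002] ROT [-0.0011  0.0003 -0.0012] | 0.0 0.0 rows
```

Well aligned. Close gently and watch the side force.

```bash
python3 jog.py '0 0 0 0 0 0 0.6;0 0 0 0 0 0 0.5;0 0 0 0 0 0 0.4;0 0 0 0 0 0 0.4;0 0 0 0 0 0 0.4' 18;python3 jog.py '0 0 0 0 0 0 0.4;0 0 0 0 0 0 0.4;0 0 0 0 0 0 0.4'; python3 g.py .065 10;  python3 -c "
from h import *
s=env.state();print(s['force'],s['torque'],s['qpos'])"
```

```text
clock: 2.73
tool_pos: [0.4026, -0.0923, 0.3476]
eef_rot: [0.146, 0.692, 0.674, 0.214]
force: [0.3, 0.6, 0.5]
finger_gap: 0.688
grasp_force: 0.0
clock: 2.98
tool_pos: [0.4027, -0.0922, 0.3473]
eef_rot: [0.145, 0.692, 0.674, 0.214]
force: [0.9, 0.1, 0.9]
finger_gap: 0.481
grasp_force: 18.0
SHIFT [ 0.0004  0.0003 -0.0006] ROT [-0.0009  0.0004 -0.0011] | 0.0 0.0 rows
[0.93033168 0.08926145 0.94530558] [-0.093337    0.29397559 -0.00573278] [-0.52312593  0.11525925  2.07087043  0.58241515  0.62211    -0.91762219]
```

```bash
cat > t.py <<'E'
from h import *
s=env.state();_,M=pose();print("F",(M.T@s['force']).round(2),"T",(M.T@s['torque']).round(3),"q6",s['qpos'][5].round(3),"grip",s['grasp_force'],"gap",s['finger_gap'])
E
python3 t.py; python3 jog.py '0 0 0 0 0 -0.06 0.4;0 0 0 0 0 -0.12 0.4;0 0 0 0 0 -0.12 0.4'>/dev/null; python3 t.py;python3 jog.py '0 0 0 0 0 -0.05 0.4;0 0 0 0 0 -0.1 0.4;0 0 0 0 0 -0.1 0.4'>/dev/null; python3 t.py; python3 g.py .065 10
```

```text
F [ 0.18  1.27 -0.35] T [ 0.292 -0.099 -0.015] q6 -0.918 grip 18.034200752153993 gap 0.4810032534137478
F [ 0.74  0.1  -1.  ] T [ 0.229 -0.108  0.153] q6 -1.039 grip 17.998923053964972 gap 0.47870529653553595
F [-0.04  1.37  0.42] T [ 0.172 -0.132  0.376] q6 -1.137 grip 17.99890525639057 gap 0.48029129908842116
SHIFT [ 0.0004  0.0003 -0.0006] ROT [-0.0004  0.0005  0.2177] | 0.0 1.7 rows
```

```bash
python3 jog.py '0 0 0 0 0 0.11 0.4;0 0 0 0 0 0.22 0.4;0 0 0 0 0 0.22 0.4'>/dev/null; python3 t.py;python3 jog.py '0 0 0 0 0 0.12 0.4;0 0 0 0 0 0.24 0.4;0 0 0 0 0 0.36 0.4;0 0 0 0 0 0.36 0.4'>/dev/null; python3 t.py; python3 g.py .065 10
```

```text
F [-0.13  0.61  0.44] T [ 0.282 -0.137 -0.063] q6 -0.911 grip 18.001714660786092 gap 0.47338840306370455
F [ 0.07  0.02 -1.55] T [ 0.402 -0.249 -0.076] q6 -0.555 grip 18.00248916260898 gap 0.48035858718464464
SHIFT [ 0.0005  0.0003 -0.0006] ROT [-0.0012  0.0006 -0.3635] | 0.0 2.9 rows
```

Positive turns freely (left-handed). Need ~1.47 rad in total; 0.36 done.

```bash
python3 jog.py '0 0 0 0 0 0.12 0.4;0 0 0 0 0 0.24 0.4;0 0 0 0 0 0.36 0.4;0 0 0 0 0 0.48 0.4;0 0 0 0 0 0.6 0.4'>/dev/null; python3 t.py;python3 jog.py '0 0 0 0 0 0.12 0.4;0 0 0 0 0 0.24 0.4;0 0 0 0 0 0.36 0.4;0 0 0 0 0 0.48 0.4;0 0 0 0 0 0.48 0.4'>/dev/null; python3 t.py; python3 g.py .065 10
```

```text
F [-1.69 -0.35 -2.99] T [ 0.216 -0.666 -0.022] q6 0.043 grip 17.99423434305936 gap 0.4744635214263432
F [ 0.07  0.5  -3.4 ] T [ 0.118 -0.595  0.022] q6 0.522 grip 18.00401174928993 gap 0.4756422723349203
SHIFT [ 0.0005 -0.0002 -0.0006] ROT [-1.0000e-03  1.0000e-03 -1.4406e+00] | 0.0 11.5 rows
```

```bash
python3 jog.py '0 0 -0.003 0 0 0.03 0.4;0 0 -0.007 0 0 0.03 0.4;0 0 -0.010 0 0 0.03 0.4;0 0 -0.010 0 0 0.03 0.4'; python3 t.py
```

```text
clock: 5.23
tool_pos: [0.3976, -0.093, 0.3563]
eef_rot: [-0.035, 0.965, 0.037, 0.256]
force: [-0.6, 1.0, 0.5]
finger_gap: 0.481
grasp_force: 18.0
F [-0.19 -1.02 -0.63] T [ 0.078 -0.515 -0.004] q6 0.562 grip 18.000039076432586 gap 0.4810541227016409
```

```bash
python3 jog.py '0 0 -0.02 0 0 0 0.4;0 0 -0.05 0 0 0 0.4;0 0 -0.08 0 0 0 0.4;0 0 -0.08 0 0 0 0.4;0 0 -0.08 0 0 0 0.4'
cat > p.py <<'E'
from h import *
import sys
x,y,z,az=map(float,sys.argv[1:5]);az=np.radians(az)
go([x,y,z],tool([0,0,-1],[np.cos(az),np.sin(az),0]))
E
python3 p.py .517 -.272 .38 0;python3 t.py
```

```text
clock: 5.65
tool_pos: [0.3582, -0.1002, 0.4264]
eef_rot: [-0.034, 0.965, 0.036, 0.257]
force: [0.6, -0.5, -0.7]
finger_gap: 0.476
grasp_force: 18.0
SHIFT [0.1052 0.187  0.1042] ROT [ 0.3509 -0.4573 -1.4584] | 5.7 12.5 rows
F [0.17 0.57 0.87] T [-0.086 -0.478 -0.002] q6 0.625 grip 17.999813561327755 gap 0.47647712401406417
```

```bash
python3 jog.py '0.01 0.02 0.01 0.03 -0.04 -0.11 0.4;0.03 0.055 0.03 0.06 -0.08 -0.22 0.4;0.05 0.09 0.05 0.09 -0.12 -0.33 0.4;0.07 0.125 0.07 0.12 -0.15 -0.44 0.4;0.09 0.16 0.09 0.14 -0.18 -0.56 0.4' >/dev/null
python3 p.py .517 -.272 .38 0;python3 t.py
```

```text
SHIFT [0.0009 0.0444 0.0072] ROT [ 0.2011 -0.2829 -0.8925] | 1.1 7.7 rows
F [ 0.63  1.1  -0.46] T [ 0.009 -0.361 -0.001] q6 0.078 grip 17.99587265588343 gap 0.4774713746584103
```

```bash
python3 jog.py '0 0.015 0.003 0.2011 -0.2829 -0.8925 0.4;0 0.03 0.006 0.2011 -0.2829 -0.8925 0.4;0 0.0444 0.007 0.2011 -0.2829 -0.8925 0.4;0 0.0444 0.007 0.2011 -0.2829 -0.8925 0.4;0 0.0444 0.007 0.2011 -0.2829 -0.8925 0.4' >/dev/null
python3 p.py .517 -.272 .38 0
```

```text
SHIFT [ 0.0005  0.0015 -0.0002] ROT [ 0.0687 -0.0986 -0.3098] | 0.0 2.7 rows
```

Finish turning, then idle to settle, and take a wrist/top picture to check the plate.

```bash
python3 jog.py '0 0.001 0 0.0687 -0.0986 -0.3098 0.4;0 0.001 0 0.0687 -0.0986 -0.3098 0.4;0 0.001 0 0.0687 -0.0986 -0.3098 0.4;0 0.001 0 0.0687 -0.0986 -0.3098 0.4;0 0.001 0 0.0687 -0.0986 -0.3098 0.4' >/dev/null
python3 p.py .517 -.272 .38 0;python3 p.py .517 -.272 .198 0
python3 - <<'E'
from h import *
T=cam("wrist");w=env.snapshot("wrist");cv2.imwrite("pics/w2.png",w)
hsv=cv2.cvtColor(w,cv2.COLOR_BGR2HSV)
print(proj(T,[[.517,-.272,.031],[.517-.075,-.272,.031],[.517+.075,-.272,.031],[.517,-.272+.075,.031]]).round(0))
E
```

```text
SHIFT [-0.0006  0.0011  0.0009] ROT [ 0.0028 -0.0017 -0.008 ] | 0.0 0.1 rows
SHIFT [-0.0009  0.0006  0.1829] ROT [ 0.0028 -0.0017 -0.008 ] | 4.4 0.1 rows
[[322. 220.]
 [242. 221.]
 [403. 220.]
 [322. 137.]]
```

View pics/w2.png

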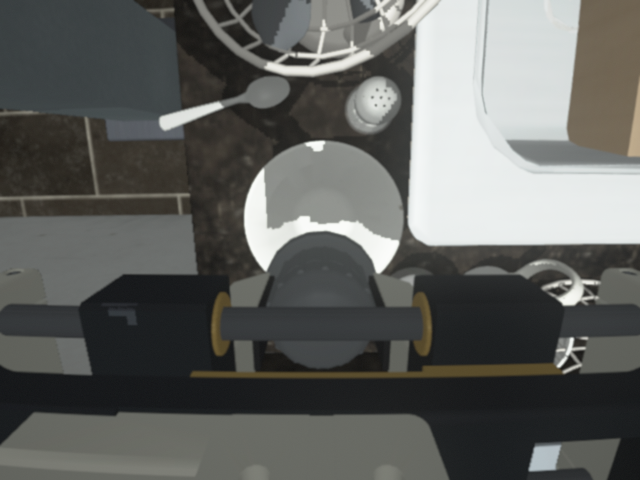

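The wrist view shows the plate spanning x 244–404 with its top at y 140. That is 1–2 px from the prediction, and the cap is held straight.

```bash
python3 jog.py '0 0.001 0.03 0.003 -0.002 -0.008 0.4;-0.002 0.001 0.07 0.003 -0.002 -0.008 0.4;-0.002 0.001 0.11 0.003 -0.002 -0.008 0.4;-0.002 0.001 0.145 0.003 -0.002 -0.008 0.4;-0.002 0.001 0.16 0.003 -0.002 -0.008 0.4' >/dev/null;python3 jog.py '0 0 0 0 0 0 0.4;0 0 0 0 0 0 0.4;0 0 0 0 0 0 0.4'; python3 t.py
python3 p.py .518 -.273 .198 0
```

```text
clock: 7.62
tool_pos: [0.5177, -0.2744, 0.2239]
eef_rot: [0.002, 0.707, 0.707, -0.0]
force: [-0.1, -0.6, 0.5]
finger_gap: 0.483
grasp_force: 18.0
F [-0.6  -0.09 -0.53] T [ 0.098 -0.061  0.01 ] q6 -0.617 grip 17.999979900196195 gap 0.48279001013228723
SHIFT [0.0015 0.0002 0.0259] ROT [ 0.0032  0.0039 -0.0003] | 0.6 0.0 rows
```

```bash
python3 jog.py '0.001 0 0.008 0.003 0.004 0 0.4;0.001 0 0.015 0.003 0.004 0 0.4;0.001 0 0.02 0.003 0.004 0 0.4;0.001 0 0.023 0.003 0.004 0 0.4;0.001 0 0.023 0.003 0.004 0 0.4'|grep -E "pos|force:"; python3 p.py .518 -.273 .198 0; python3 jog.py '0 0 0.001 0 0 0 0.4;0 0 0.002 0 0 0 0.4;0 0 0.002 0 0 0 0.4'|grep -E "pos|force:"; python3 p.py .518 -.273 .198 0
```

```text
tool_pos: [0.5173, -0.273, 0.1993]
force: [0.3, -0.8, -1.3]
grasp_force: 18.0
SHIFT [0.     0.0007 0.0013] ROT [-0.0018 -0.0012  0.0004] | 0.0 0.0 rows
tool_pos: [0.5173, -0.273, 0.1977]
force: [-0.0, 0.1, -0.4]
grasp_force: 18.0
SHIFT [ 0.      0.0007 -0.0003] ROT [-0.0016 -0.0011  0.0005] | 0.0 0.0 rows
```

Not touching yet, so I'll creep down.

```bash
for i in 1 ; do python3 jog.py '0 0 0.0005 0 0 0 0.4;0 0 0.001 0 0 0 0.4;0 0 0.001 0 0 0 0.4'|grep -E "pos|force:"; done; python3 jog.py '0 0 0.0005 0 0 0 0.4;0 0 0.001 0 0 0 0.4;0 0 0.001 0 0 0 0.4'|grep -E "pos|force:"
```

```text
tool_pos: [0.5172, -0.273, 0.1975]
force: [-0.8, 2.3, 6.8]
grasp_force: 18.0
tool_pos: [0.5172, -0.2729, 0.1975]
force: [-4.1, 2.7, 14.0]
grasp_force: 18.0
```

```bash
python3 jog.py '0 0 -0.001 0 0 0 0.4;0 0 -0.0015 0 0 0 0.4;0 0 -0.0015 0 0 0 0.5;0 0 -0.0015 0 0 0 0.55;0 0 -0.0015 0 0 0 0.58'|grep -E "pos|force:|gap"; python3 jog.py '0 0 0 0 0 0 0.58;0 0 0 0 0 0 0.58;0 0 0 0 0 0 0.58'|grep -E "pos|force:|gap"
```

```text
tool_pos: [0.517, -0.273, 0.1967]
force: [-0.0, 0.5, -0.1]
finger_gap: 0.569
grasp_force: 0.0
tool_pos: [0.5171, -0.273, 0.1968]
force: [-0.5, -0.6, -0.1]
finger_gap: 0.582
grasp_force: 0.0
```

```bash
python3 jog.py '0 0 -0.01 0 0 0 0.58;0 0 -0.035 0 0 0 0.58;0 0 -0.07 0 0 0 0.58;0 0 -0.11 0 0 0 0.7;0 0 -0.15 0 0 0 1'|grep -E "pos|force:|gap"; python3 jog.py '0 0 -0.04 0 0 0 1;0 0 -0.05 0 0 0 1'|grep pos;python3 g.py .16 10
python3 - <<'E'
from h import *
T=cam("top");t=env.snapshot("top");s=env.snapshot("scene")
o=np.zeros((480,800,3),np.uint8);a=cv2.resize(t[200:320,330:480],None,fx=2.6,fy=2.6);c=cv2.resize(s[290:400,290:410],None,fx=3.3,fy=3.3)
o[:a.shape[0],:a.shape[1]]=a;o[:c.shape[0],395:395+c.shape[1]]=c;cv2.imwrite("pics/pl.png",o)
E
```

```text
tool_pos: [0.5171, -0.2729, 0.3491]
force: [0.4, -0.1, 0.3]
finger_gap: 0.679
grasp_force: 0.0
tool_pos: [0.5179, -0.2734, 0.4052]
SHIFT [ 0.1732 -0.1617 -0.0273] ROT [-0.5066  0.1029  0.0282] | 5.7 4.1 rows
```

View pics/pl.png

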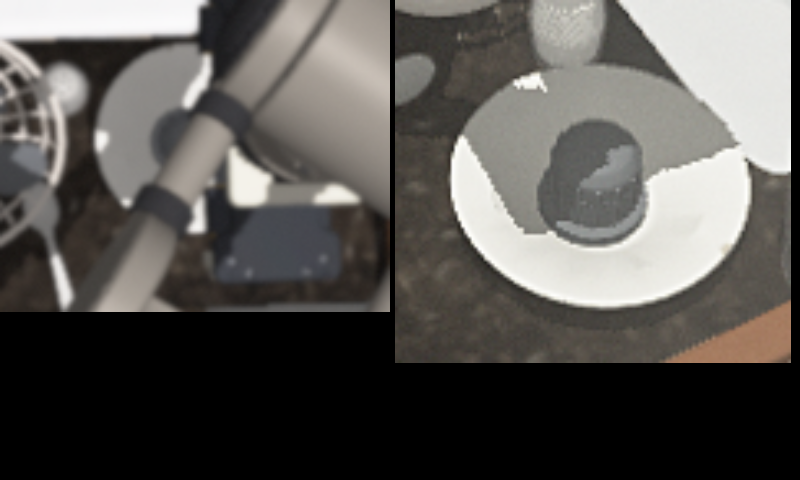

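The cap stands upright in the plate's well: cap about (593,205) against plate centre about (600,190) in the crop. Next, the blade.

```bash
python3 jog.py '0.02 -0.02 -0.02 -0.12 0.02 0.01 1;0.06 -0.055 -0.02 -0.24 0.05 0.02 1;0.095 -0.09 -0.03 -0.36 0.08 0.03 1;0.125 -0.12 -0.03 -0.48 0.1 0.03 1;0.155 -0.145 -0.028 -0.507 0.103 0.028 1'|grep pos; python3 jog.py '0 0 0 0 0 0 1;0 0 0 0 0 0 1;0 0 0 0 0 0 1'>/dev/null;python3 g.py .16 10; python3 g.py .0415 10
```

```text
tool_pos: [0.3823, -0.1305, 0.4241]
SHIFT [ 0.0322 -0.0246 -0.0151] ROT [-0.01   -0.0052 -0.0045] | 1.0 0.1 rows
SHIFT [ 0.0316 -0.0234  0.1034] ROT [-0.01   -0.0052 -0.0045] | 2.7 0.1 rows
```

```bash
python3 jog.py '0.016 -0.012 0 -0.01 -0.005 -0.005 1;0.032 -0.0236 0 -0.01 -0.005 -0.005 1;0.032 -0.0236 0.02 -0.01 -0.005 -0.005 1;0.032 -0.0236 0.02 -0.01 -0.005 -0.005 1;0.032 -0.0236 0.02 -0.01 -0.005 -0.005 1'|grep pos; python3 g.py .0415 10
python3 - <<'E'
from h import *
s=env.state();np.save("pics/w3.npy",np.r_[s["tool_pos"],s["eef_rot"]]);cv2.imwrite("pics/w3.png",env.snapshot("wrist"))
t=env.snapshot("top");cv2.imwrite("pics/top3.png",t)
E
```

```text
tool_pos: [0.3745, -0.0976, 0.3998]
SHIFT [ 0.0003 -0.001   0.0828] ROT [-0.0017 -0.0017  0.0003] | 2.0 0.0 rows
```

View pics/w3.png

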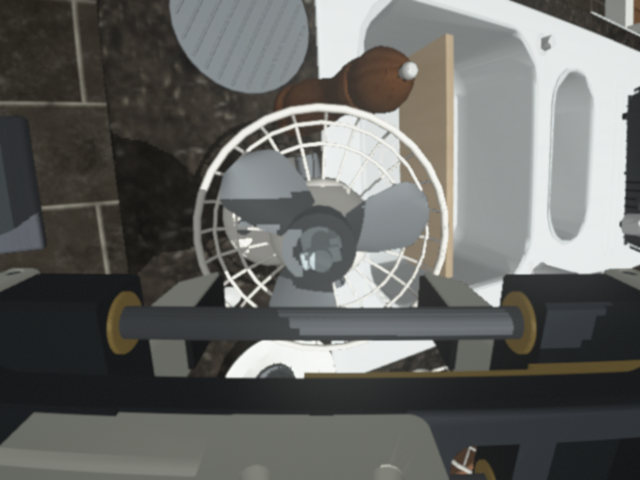

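The view shows the spinner gone, the stud at about (320,250) and the hub centred at about (318,240). I'll descend to the hub.

```bash
python3 jog.py '0 -0.001 0.03 -0.002 -0.002 0 1;0 -0.001 0.055 -0.002 -0.002 0 1;0 -0.001 0.065 -0.002 -0.002 0 1;0 -0.001 0.065 -0.002 -0.002 0 1;0 -0.001 0.065 -0.002 -0.002 0 1'|grep -E "pos|force:"; python3 g.py .0415 10
```

```text
tool_pos: [0.4052, -0.0917, 0.3439]
force: [-0.4, 0.4, 0.4]
grasp_force: 0.0
SHIFT [ 0.0002 -0.0001  0.0187] ROT [0.0021 0.001  0.0005] | 0.4 0.0 rows
```

```bash
python3 jog.py '0 0 0.008 0.002 0.001 0 1;0 0 0.014 0.002 0.001 0 1;0 0 0.0185 0.002 0.001 0 1;0 0 0.0185 0.002 0.001 0 1;0 0 0.0185 0.002 0.001 0 1'|grep -E "pos|force:"; python3 g.py .0415 10; python3 jog.py '0 0 0 0 0 0 0.5;0 0 0 0 0 0 0.5;0 0 0 0 0 0 0.45;0 0 0 0 0 0 0.45;0 0 0 0 0 0 0.45' 30|grep -E "force|gap";  python3 jog.py '0 0 0 0 0 0 0.45;0 0 0 0 0 0 0.45;0 0 0 0 0 0 0.45'|grep -E "force|gap"; python3 t.py
```

```text
tool_pos: [0.4139, -0.0896, 0.3276]
force: [-0.5, -0.1, -0.2]
grasp_force: 0.0
SHIFT [-0.0003  0.0004  0.0002] ROT [0.0003 0.0002 0.0008] | 0.0 0.0 rows
force: [-0.0, -0.0, -0.4]
finger_gap: 0.688
grasp_force: 0.0
force: [-0.5, -0.2, 1.4]
finger_gap: 0.539
grasp_force: 30.0
F [-0.02  0.27 -1.42] T [ 0.386 -0.073  0.004] q6 -0.955 grip 30.00084956176579 gap 0.5389421279681148
```

```bash
python3 jog.py '0 0 -0.004 0 0 0 0.45;0 0 -0.01 0 0 0 0.45;0 0 -0.018 0 0 0 0.45;0 0 -0.027 0 0 0 0.45'|grep -E "force|gap"; python3 t.py; python3 jog.py '0 0 -0.015 0 0 0 0.45;0 0 -0.035 0 0 0 0.45;0 0 -0.06 0 0 0 0.45;0 0 -0.09 0 0 0 0.45;0 0 -0.11 0 0 0 0.45'|grep -E "pos|force|gap"; python3 t.py
python3 - <<'E'
from h import *
t=cv2.imread("pics/top3.png");T=cam("top")
x=t[195:245,215:262];hsv=cv2.cvtColor(x,cv2.COLOR_BGR2HSV);m=((hsv[...,1]>110)&(hsv[...,2]>50)).astype(np.uint8)
c=max(cv2.findContours(m,0,2)[0],key=cv2.contourArea);b=cv2.boundingRect(c);print(b,b[0]+215,b[1]+195,cv2.contourArea(c))
print(onz(T,[(b[0]+215,b[1]+195),(b[0]+b[2]+215,b[1]+b[3]+195)],.15))
# scene & mill centre: axis points in wrist view w1: tip px (397,82)
w=np.load("pics/w3.npy");W=cam("wrist",{"tool_pos":w[:3],"eef_rot":w[3:]})
print(onz(W,[(409,70)],.19))
g=cv2.cvtColor(cv2.imread("pics/w3.png"),cv2.COLOR_BGR2GRAY)
print("mat px pred",proj(W,[[.515+.075*np.cos(k),.141+.075*np.sin(k),.006] for k in np.radians([0,90,180,270])]).round(0).tolist())
E
python3 p.py .515 .141 .43 -8
```

```text
force: [0.8, -0.7, -1.0]
finger_gap: 0.539
grasp_force: 30.0
F [-0.79  0.23  1.17] T [ 0.467 -0.158 -0.017] q6 -0.913 grip 29.998871013522148 gap 0.5388774385974473
tool_pos: [0.3449, -0.1013, 0.4488]
force: [0.6, -0.5, -1.2]
finger_gap: 0.538
grasp_force: 30.0
F [-0.62 -0.1   1.31] T [ 0.421 -0.164 -0.023] q6 -0.835 grip 29.99927225522697 gap 0.538493097799953
(10, 18, 35, 32) 225 213 675.5
[[0.59415601 0.07288296 0.15      ]
 [0.53306571 0.00863152 0.15      ]]
[[0.56934489 0.04356245 0.19      ]]
mat px pred [[308.0, 28.0], [239.0, -58.0], [168.0, 6.0], [249.0, 91.0]]
SHIFT [0.2393 0.1271 0.1208] ROT [ 0.5088 -0.1309  0.1115] | 7.1 4.3 rows
```

```bash
python3 p.py .515 .141 .46 -8
python3 - <<'E'
from h import *
p0,R0=pose();M=tool([0,0,-1],[np.cos(-.14),np.sin(-.14),0])
print((R0.T@(np.array([.36,.0,.47])-p0)).round(3))
E
```

```text
SHIFT [0.2422 0.1418 0.0948] ROT [ 0.5088 -0.1309  0.1115] | 7.1 4.3 rows
[ 0.103  0.019 -0.002]
```

```bash
python3 jog.py '0.01 0 -0.005 0.1 -0.026 0.02 0.45;0.04 0.005 -0.005 0.2 -0.052 0.045 0.45;0.075 0.01 -0.002 0.3 -0.078 0.067 0.45;0.11 0.03 0.01 0.4 -0.104 0.09 0.45;0.14 0.055 0.03 0.5088 -0.131 0.1115 0.45'|grep -E "pos|force|gap"; python3 p.py .515 .141 .46 -8
```

```text
tool_pos: [0.3983, 0.0292, 0.4641]
force: [1.3, -1.0, -0.7]
finger_gap: 0.539
grasp_force: 30.0
SHIFT [0.1272 0.0996 0.0043] ROT [ 0.0041  0.0018 -0.0028] | 3.9 0.0 rows
```

```bash
python3 jog.py '0.03 0.02 0.001 0.004 0.002 -0.003 0.45;0.06 0.045 0.002 0.004 0.002 -0.003 0.45;0.09 0.07 0.003 0.004 0.002 -0.003 0.45;0.11 0.09 0.004 0.004 0.002 -0.003 0.45;0.115 0.096 0.004 0.004 0.002 -0.003 0.45'>/dev/null; python3 jog.py '0 0 0 0 0 0 0.45;0 0 0 0 0 0 0.45;0 0 0 0 0 0 0.45'|grep -E "pos|force:"; python3 p.py .515 .141 .26 -8
python3 - <<'E'
from h import *
t=env.snapshot("top");s=env.snapshot("scene");w=env.snapshot("wrist")
o=np.zeros((480,800,3),np.uint8);o[:,:480]=cv2.resize(w,None,fx=.75,fy=.75)[0:360].repeat(1,0) if 0 else 0
a=cv2.resize(w,(480,360));o[:360,:480]=a;b=cv2.resize(t[180:300,150:256],(318,360));o[:360,482:]=b
cv2.imwrite("pics/c4.png",o)
E
```

```text
tool_pos: [0.5099, 0.1277, 0.4587]
force: [-0.3, -0.4, -1.4]
grasp_force: 30.0
SHIFT [0.013  0.0034 0.1988] ROT [-0.0005 -0.0047  0.0033] | 4.8 0.0 rows
```

View pics/c4.png

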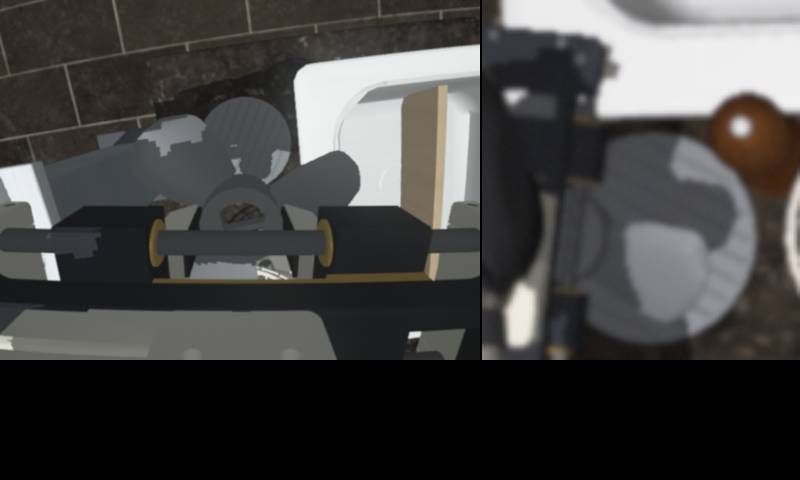

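The view shows the blade held level. One wing points at the fan's front side, well away from the mill at (745,130) in the right crop, so the way down is clear.

```bash
python3 jog.py '0.014 0.003 0 0 -0.004 0.003 0.45;0.014 0.003 0.03 0 -0.004 0.003 0.45;0.014 0.003 0.07 0 -0.004 0.003 0.45;0.014 0.003 0.11 0 -0.004 0.003 0.45;0.014 0.003 0.145 0 -0.004 0.003 0.45'|grep -E "pos|force:"; python3 jog.py '0 0 0.03 0 0 0 0.45;0 0 0.045 0 0 0 0.45;0 0 0.045 0 0 0 0.45;0 0 0.045 0 0 0 0.45;0 0 0.045 0 0 0 0.45'|grep -E "pos|force:"; python3 p.py .515 .142 .2055 -8
```

```text
tool_pos: [0.5148, 0.1423, 0.3119]
force: [-0.1, 0.4, -2.5]
grasp_force: 30.0
tool_pos: [0.5162, 0.1427, 0.2699]
force: [0.1, -0.0, -1.1]
grasp_force: 30.0
SHIFT [-0.001  -0.0013  0.0644] ROT [ 0.0023 -0.002   0.001 ] | 1.5 0.0 rows
```

```bash
python3 jog.py '0 -0.001 0.015 0.002 -0.002 0.001 0.45;-0.001 -0.001 0.03 0.002 -0.002 0.001 0.45;-0.001 -0.001 0.042 0.002 -0.002 0.001 0.45;-0.001 -0.001 0.052 0.002 -0.002 0.001 0.45;-0.001 -0.001 0.057 0.002 -0.002 0.001 0.45'>/dev/null; python3 jog.py '0 0 0 0 0 0 0.45;0 0 0.001 0 0 0 0.45;0 0 0.002 0 0 0 0.45;0 0 0.002 0 0 0 0.45;0 0 0.002 0 0 0 0.45'|grep -E "pos|force:"; python3 p.py .515 .142 .2055 -8
```

```text
tool_pos: [0.5147, 0.1422, 0.2097]
force: [-0.4, -0.7, -0.8]
grasp_force: 30.0
SHIFT [-0.0001  0.0003  0.0042] ROT [-0.0017  0.0006  0.0004] | 0.1 0.0 rows
```

```bash
python3 jog.py '0 0 0.001 -0.001 0 0 0.45;0 0 0.002 -0.001 0 0 0.45;0 0 0.003 -0.001 0 0 0.45;0 0 0.003 -0.001 0 0 0.45'|grep -E "pos|force:"; python3 jog.py '0 0 0.0005 0 0 0 0.45;0 0 0.001 0 0 0 0.45;0 0 0.001 0 0 0 0.45'|grep -E "pos|force:"
```

```text
tool_pos: [0.5146, 0.1422, 0.2063]
force: [-0.6, -0.3, 0.2]
grasp_force: 30.0
tool_pos: [0.5145, 0.1423, 0.2061]
force: [-3.1, 1.0, 6.7]
grasp_force: 30.0
```

```bash
python3 jog.py '0 0 -0.0003 0 0 0 0.45;0 0 -0.0005 0 0 0 0.5;0 0 -0.0005 0 0 0 0.6;0 0 -0.0005 0 0 0 0.7;0 0 -0.0005 0 0 0 0.75'|grep -E "pos|force|gap"; python3 jog.py '0 0 0 0 0 0 0.75;0 0 -0.003 0 0 0 0.75;0 0 -0.015 0 0 0 0.75;0 0 -0.04 0 0 0 0.75;0 0 -0.08 0 0 0 0.75'|grep -E "pos|force|gap"; python3 jog.py '0 0 -0.04 0 0 0 0.75;0 0 -0.08 0 0 0 0.75;0 0 -0.12 0 0 0 0.75;0 0 -0.16 0 0 0 0.75;0 0 -0.16 0 0 0 0.75'|grep -E "pos|force|gap"
python3 - <<'E'
from h import *
# retreat towards start
go([.25,.0,.5],tool([0,0,-1],[np.cos(-.14),np.sin(-.14),0]))
E
```

```text
tool_pos: [0.5146, 0.142, 0.2055]
force: [-0.6, -0.4, 0.4]
finger_gap: 0.699
grasp_force: 0.0
tool_pos: [0.5137, 0.1419, 0.2837]
force: [1.9, -0.3, -0.6]
finger_gap: 0.749
grasp_force: 0.0
tool_pos: [0.5154, 0.1424, 0.4544]
force: [0.4, 1.1, 0.1]
finger_gap: 0.746
grasp_force: 0.0
SHIFT [-0.1776 -0.2425 -0.0493] ROT [ 0.0129 -0.0031  0.0009] | 7.3 0.1 rows
```

```bash
python3 jog.py '-0.02 -0.03 -0.01 0 0 0 0.75;-0.045 -0.06 -0.02 0 0 0 0.75;-0.07 -0.095 -0.03 0 0 0 0.75;-0.095 -0.13 -0.04 0 0 0 0.75;-0.12 -0.16 -0.045 0 0 0 0.75'|grep -E "pos|force:"; python3 jog.py '0 -0.02 0 0 0 0 0.75;0 -0.03 0 0 0 0 0.75;0 -0.03 0 0 0 0 0.75'|grep pos
python3 - <<'E'
from h import *
t=env.snapshot("top");s=env.snapshot("scene");cv2.imwrite("pics/t5.png",t);cv2.imwrite("pics/s5.png",s)
o=np.zeros((590,800,3),np.uint8);a=cv2.resize(t[190:320,150:480],(800,315),interpolation=2);o[:315]=a
b=cv2.resize(s[150:400,180:420],(264,275));o[315:590,:264]=b
b=cv2.resize(s[300:390,300:405],(318,272),interpolation=2);o[315:587,270:588]=b
cv2.imwrite("pics/c5.png",o)
E
```

```text
tool_pos: [0.3403, 0.0467, 0.4911]
force: [-0.7, -1.4, 0.7]
grasp_force: 0.0
tool_pos: [0.311, 0.0513, 0.4911]
```

View pics/c5.png

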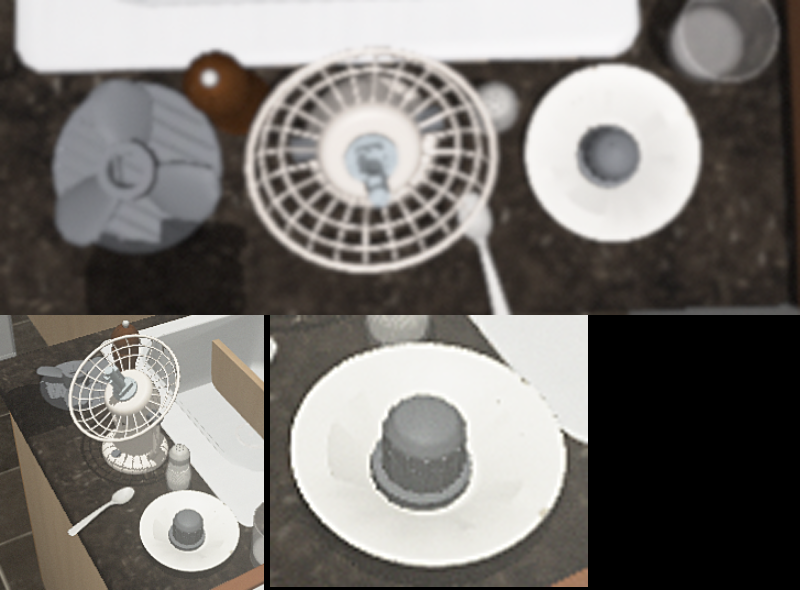

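The blade lies flat on the mat with its hub at about (131,167) in the crop (mat about (137,167)). The cap stands upright in the plate at about (608,156) (plate about (612,152)). The bystanders are unmoved.

Run:
```python
from h import *
T=cam("top");k=330/800;k2=130/315
f=lambda x,y:(150+x*k,190+y*k2)
print("skirt",onz(T,[f(608.5,156)],.017),"plate",onz(T,[f(612,152.5)],.031))
print("hub",onz(T,[f(130,167)],.039))
t=cv2.imread("pics/t5.png");m=(cv2.cvtColor(t,cv2.COLOR_BGR2HSV)[...,2]>150).astype(np.uint8);b=np.zeros_like(m);b[213:292,362:445]=m[213:292,362:445]
c=max(cv2.findContours(b,0,2)[0],key=cv2.contourArea);P=onz(T,cv2.convexHull(c)[:,0],.031);print("plate",(P.min(0)+P.max(0))/2,np.ptp(P,0))
m2=(cv2.fillPoly(np.zeros_like(m),[c],1)&(cv2.cvtColor(t,cv2.COLOR_BGR2GRAY)<130)).astype(np.uint8);c=max(cv2.findContours(m2,0,2)[0],key=cv2.contourArea);P=onz(T,cv2.convexHull(c)[:,0],.017);print("cap",(P.min(0)+P.max(0))/2,np.ptp(P,0))
print(env.state()['clock'])
```

```text
skirt [[ 0.51403051 -0.27105668  0.017     ]] plate [[ 0.51642902 -0.2719806   0.031     ]]
hub [[0.51400149 0.13852491 0.039     ]]
plate [ 0.51750125 -0.272472    0.031     ] [0.15150283 0.14884177 0.        ]
cap [ 0.51693924 -0.27012635  0.017     ] [0.04650698 0.04847465 0.        ]
19.0667
```

```bash
python3 -c "
from bench import env
print(env.hand_in())"
```

```text
the job is handed in; nothing more can be done
None
```

The job is handed in, with no verdict returned: the left-hand-threaded cap stands upright in the middle of the soup plate, the blade lies hub-up on the middle of the drying mat (both within about 3 mm of centre), and the mill, salt shaker and tumbler were left where they stood, at about 19 s on the clock.

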